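# Stand the kit case heavy end down on the sloping foam stand

## Robot

A 7-joint arm with a two-finger parallel gripper is mounted at the origin on the work surface. World frame = base frame: x ahead of the robot, y to its left, z up, the work surface at z = 0. Lengths are in m, angles in rad, forces in N, time in s.
With the tool pointing down it reaches from about 0.4 to 0.85 m from the base axis. Payload 10.4 kg.
Tool frame: the origin (TCP) lies at the very end of the fingers, on their centre line; the grasp point (between the pads) lies 19 mm behind it; z points along the fingers, y is the line along which they close (so a half turn about z gives the same grasp; the last joint's range is limited). The gripper opens to 87 mm and grips with 3 to 60 N. Pads are 19 mm wide; open, the fingers measure 117 mm over their backs; the gripper's body (75 mm by 190 mm) begins 51 mm behind the grasp point.
Start: joints at [1.185, 0.332, -0.065, 1.46, 0.022, 1.35, -0.088], TCP at [0.222, -0.584, 0.223] pointing down, gripper open.
Joint ranges: [-2.6, 2.6], [-0.5, 2.12], [-1.47, 1.34], [0.16, 2.42], [-1.27, 4.41], [0.06, 2.06], [-2.6, 2.6]. Speed limits (rad/s): [2.22, 2.22, 2.79, 2.79, 3.14, 3.14, 3.14].

## Interface

Orientations are given as a unit quaternion [x, y, z, w].
In Python, from bench import r gives the robot as it stands.
- The arm moves only by the shell command python3 -m crank 'ROWS' [FORCE]. ROWS is JSON, a list that holds one entry, the list of rows, each a list of 5 numbers: the shift along the tool's x, y, z in mm, then the turn about the tool's z in degrees, then the opening, from -1 (shut) to 1 (fully open). A call has 1 to 20 rows; each row is the pose to reach, as a shift and turn from the pose commanded when the call began, along the tool's axes at that moment; what a row does not reach only later rows make up. A row lasts 1/10 s, in which the tool goes at most 50 mm and 8.59 degrees, less where a joint would pass 70% of its speed; a pose out of reach is approached as far as the arm can. A call with a gripper value outside its range is refused whole. The fingers move at their own pace and stop on an object; FORCE is the grip in N (left out, the last holds). Time passes only in rows, so rows that repeat a pose let the fingers close. It gives the time, the measured TCP pose, the force, the opening and the grip force at its end, in the units of the state.
- r.read_state(): the state, without advancing time (a new reading comes with each control period).
- r.camera(name): name is "side" or "top" or "wrist"; returns a dict with "image" (384x512x3 uint8, red, green, blue), "vfov" (degrees; the focal length in pixels is half the picture's height over the tangent of half this angle, whatever the lens; pixels are square), "cx", "cy" (the principal point, pixels), "k1" (the pictures are not rectified: a ray, as slopes to the right and down, at radius r is drawn at 1 + k1 r^2 times it, then the intrinsics apply), "eye" and "attitude" of the camera in the world. Camera axes: x right, y down, z forward; pixel columns grow to the right and rows downward; lengths in m; the calibration is good to about 2 mm. A picture is of the moment at which its call begins. There is no depth.
- r.close_job(): hands the job in; it is judged then, once.
The state is a dict: "time": time; "joint_positions": joint angles; "joint_vel": joint speeds; "joint_torque": joint torques, N m; "ee_pos": TCP position; "eef_rot": TCP orientation; "ft_force": force on the tool from outside, world axes, zero at the start; "torque": the same for the moment, N m; "width": finger opening in m; "grip_force": force on a finger pad.
Only numpy, scipy, OpenCV 4.12 (cv2) and the standard library are available. Lean on these libraries where they do the work, as an engineer would, in place of code of your own. Each camera call takes 0.05 s, during which the arm holds its last target. There are 200 camera calls.

## Task

The closed pink kit case has all its weight at one end, but nothing on the outside shows which: lift it clear of the table to feel which end hangs heavy. Then stand it upright on that heavy end on the dark pad of the sloping foam stand, under the lamp, so that it stays there by itself, and let go. Leave the small paint jar and the flat black compact where they are.

Things in the scene. Friction and masses are not known exactly. Their poses are not given: they have to be found in the camera images.
- case: closed rigid pink kit case, 160 x 56 x 44 mm, white band near each end, both ends alike; starts lying flat. Origin: centre of the 160 x 56 underside; x along the length, y the width, z through the 44 mm thickness (up at the start). About 0.5 kg; centre of mass 30 to 36 mm from mid-length towards one end (+x or -x, changes from start to start); the content does not shift.
- end_a (a point): centre of the case's 56 x 44 mm end face at +x (80 mm from mid-length, 22 mm above the underside plane)
- end_b (a point): centre of the case's 56 x 44 mm end face at -x
- stand: fixed yellow foam wedge, 135 (x) by 200 mm (y); its high side (59 mm, at x = -62 mm) faces the robot, the top falls at 17 degrees to 21 mm high at x = +62 mm. Origin on the table under the slope's middle, z up. A white lamp bar, 45 (x) by 240 (y) by 20 mm, hangs over it: centre x = 45, y = 0, underside z = 248 mm, on a thin post at x = 125, y = 100 mm: no room for a gripper straight above.
- slope: sloping top of the stand with a dark 90 x 100 mm pad, flush, in its middle. Origin: pad centre, on the surface, 40 mm above the table. z: outward normal (17 degrees from vertical, leaning to stand +x), x down the slope, y level. The case stands with its length along z: stable on its heavy end, on its light end it topples down the slope.
- paint_jar: loose small jar, 52 mm across, 60 mm high, a bystander; origin at the centre of its foot
- compact: loose flat black compact, 85 x 65 x 14 mm, a bystander; origin at the centre of its underside
Not all that is in view belongs to the job. Several things have the shape of the case; the one meant has the colours described above.

How it is judged:
By the outcome, as a careful person would: the job done as asked, in the order asked, and still so for the second after the job is handed in, with the robot touching nothing.
It also fails if it takes over 72 s, if anything falls off the work surface, if the arm or the gripper's body presses on something with over 40 N, if the wrist force passes 120 N, or if a joint passes its speed limit or range.

## Working session

There is one attempt and no reset: what is moved stays moved. The work goes in short steps, Python scripts to look and compute and a shell command to move; the robot and the scene stay as the last step left them, time stands still between calls to the robot, and variables do not carry over. Pictures are saved under pics/ and viewed, at most 10 in all, crops included, and the job is handed in when it is done.

```bash
ls; mkdir -p pics
cat > h.py <<'E'
import numpy as np, cv2
from scipy.spatial.transform import Rotation as R
from bench import r
def cam(n):
    c=r.camera(n); c['f']=c['image'].shape[0]/2/np.tan(np.radians(c['vfov'])/2); return c
def save(c,p,box=None,s=1):
    im=c['image'][:,:,::-1]
    if box: im=im[box[1]:box[3],box[0]:box[2]]
    cv2.imwrite(p,cv2.resize(im,None,fx=s,fy=s,interpolation=cv2.INTER_CUBIC))
def att(c):
    a=np.array(c['attitude']); return R.from_quat(a).as_matrix() if a.size==4 else a.reshape(3,3)
def ray(c,u,v):
    K=np.array([[c['f'],0,c['cx']],[0,c['f'],c['cy']],[0,0,1]])
    p=cv2.undistortPoints(np.array([[[u,v]]],float),K,np.array([c['k1'],0,0,0,0]))[0,0]
    return np.array(c['eye']),att(c)@np.array([p[0],p[1],1])
def onz(c,u,v,z):
    e,d=ray(c,u,v); return e+d*(z-e[2])/d[2]
def proj(c,P):
    q=att(c).T@(np.array(P)-np.array(c['eye'])); a=q[:2]/q[2]; a=a*(1+c['k1']*(a@a)); return a*c['f']+[c['cx'],c['cy']]
E
python3 - <<'E'
from h import *
ims=[]
for n in ['top','side','wrist']:
    c=cam(n); print(n,{k:v for k,v in c.items() if k!='image'}); save(c,f'pics/{n}0.png',s=1.5)
print(r.read_state())
E
```

```text
pics
top {'vfov': 52.76917908531015, 'cx': 257.4786030272883, 'cy': 185.6056243511696, 'k1': -0.07132097756349419, 'eye': array([0.33890571, 0.06931799, 0.98565804]), 'attitude': array([-0.65343023,  0.74885571, -0.08432985,  0.07164174]), 'f': np.float64(387.0428415382495)}
side {'vfov': 51.37390711356521, 'cx': 260.88067956431894, 'cy': 192.38291142318909, 'k1': -0.03062982529582719, 'eye': array([ 0.37611249, -0.65578016,  0.64941454]), 'attitude': array([ 0.89678084, -0.111829  ,  0.04092081, -0.42615007]), 'f': np.float64(399.1791162709579)}
wrist {'vfov': 65.161596821719, 'cx': 255.84060205547755, 'cy': 190.2682795252123, 'k1': 0.012042183024050973, 'eye': array([ 0.29031065, -0.55843946,  0.38373688]), 'attitude': array([ 0.81537698, -0.56276268, -0.07797141,  0.11126093]), 'f': np.float64(300.44381930879723)}
{'time': 0.15, 'joint_positions': array([ 1.18538199,  0.33270242, -0.06469949,  1.46072   ,  0.02161911,
        1.3498877 , -0.08854136]), 'joint_vel': array([-0.00029729, -0.00266851,  0.0001349 , -0.00501162, -0.00022879,
        0.00058779, -0.00025214]), 'joint_torque': array([ 1.41899989e-03, -6.23622894e+01,  2.48736260e-02, -3.90144110e+01,
       -6.12237677e-02,  3.71126330e-02,  9.92525179e-05]), 'ee_pos': array([ 0.22171313, -0.58405787,  0.22196543]), 'eef_rot': array([ 9.83592590e-01,  1.80403316e-01, -1.22288467e-04, -4.95913731e-04]), 'ft_force': array([-0.83521332, -0.43438714,  0.21661794]), 'torque': array([-0.02544423,  0.06396485, -0.00656186]), 'grip_force': 0.0, 'width': 0.08680304916211035}
```

View pics/top0.png

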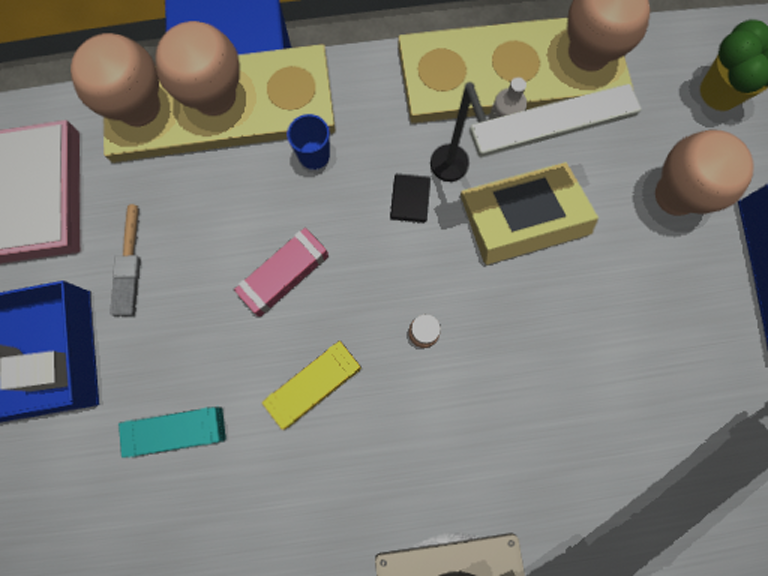

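View pics/side0.png

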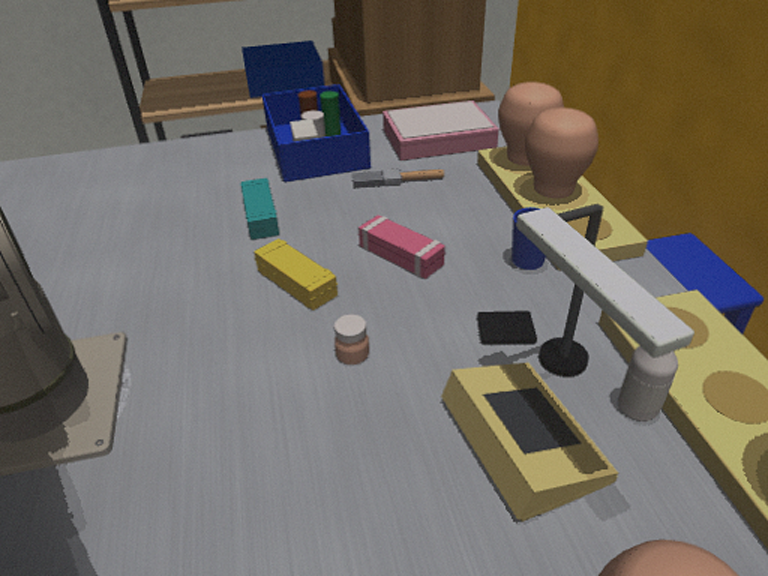

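The top view (1.5x) shows three case-shaped things: pink with white bands at (281,272), yellow at (311,385) and teal at (172,432). Only the pink one fits the description. The stand pad is at (532,204), the jar at (425,331), the compact at (410,198) and the post foot at (450,162). The side view agrees.

Run:
```python
from h import *
c=cam('top'); s=cam('side'); save(c,'pics/crop1.png',(140,130,240,230),5)
im=c['image'].astype(int)
def blob(m,roi):
    k=np.zeros(m.shape,np.uint8); x0,y0,x1,y1=roi; k[y0:y1,x0:x1]=m[y0:y1,x0:x1]*255
    k=cv2.morphologyEx(k,cv2.MORPH_CLOSE,np.ones((3,3)))
    cs,_=cv2.findContours(k,cv2.RETR_EXTERNAL,cv2.CHAIN_APPROX_NONE); return max(cs,key=cv2.contourArea)
def rect(c,ct,z):
    P=np.array([onz(c,*p[0],z)[:2] for p in ct]); b=cv2.minAreaRect((P*1000).astype(np.float32)); return b
R_,G,B=im[...,0],im[...,1],im[...,2]
hsv=cv2.cvtColor(c['image'],cv2.COLOR_RGB2HSV)
pink=((R_-G>50)&(B-G>0))|((hsv[...,1]<60)&(hsv[...,2]>170))
print('case',rect(c,blob(pink,(150,145,225,215)),.044))
pad=(hsv[...,2]<90)
b=blob(pad,(325,112,385,160)); print('pad',rect(c,b,.04))
yel=(hsv[...,0]>20)&(hsv[...,0]<34)&(hsv[...,1]>80)
b=blob(yel|pad,(300,105,402,180)); 
ap=cv2.approxPolyDP(b,4,True)[:,0]; print('stand px',ap.tolist())
for p in ap: print(p,onz(c,*p,0)[:2].round(3),onz(c,*p,.021)[:2].round(3),onz(c,*p,.059)[:2].round(3))
print('jar',onz(c,425/1.5,331/1.5,.06).round(3),'compact',onz(c,410/1.5,198/1.5,.014).round(3),'foot',onz(c,300,108,0.01).round(3))
for p in [(314,83),(422,58),(426,73),(320,101)]: print('lamp',onz(c,*p,.268).round(3))
```

```text
case ((589.3060302734375, 212.64012145996094), (56.239044189453125, 158.5184783935547), 35.29383087158203)
pad ((649.4083862304688, -223.50245666503906), (79.50291442871094, 106.33936309814453), 9.126537322998047)
stand px [[377, 109], [308, 127], [323, 177], [394, 154], [397, 143]]
[377 109] [ 0.729 -0.32 ] [ 0.721 -0.312] [ 0.706 -0.297]
[308 127] [ 0.702 -0.122] [ 0.694 -0.118] [ 0.68 -0.11]
[323 177] [ 0.558 -0.138] [ 0.554 -0.133] [ 0.545 -0.125]
[394 154] [ 0.595 -0.339] [ 0.59 -0.33] [ 0.58  -0.315]
[397 143] [ 0.625 -0.354] [ 0.619 -0.345] [ 0.608 -0.329]
jar [ 0.451 -0.012  0.06 ] compact [ 0.695 -0.025  0.014] foot [ 0.755 -0.107  0.01 ]
lamp [ 0.696 -0.098  0.268]
lamp [ 0.725 -0.335  0.268]
lamp [ 0.69  -0.335  0.268]
lamp [ 0.655 -0.103  0.268]
```

View pics/crop1.png

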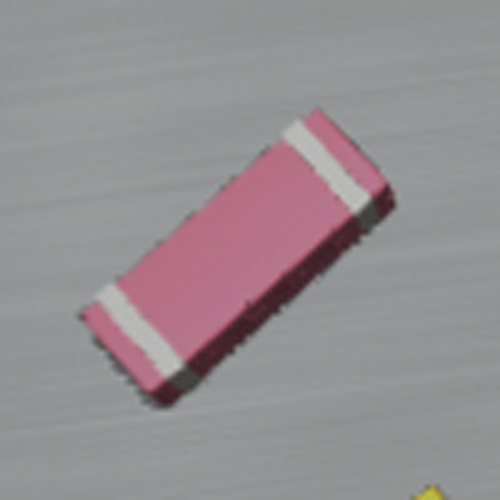

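The enlarged crop confirms the pink case with white bands. It measures 56 x 158.5 mm against a nominal 56 x 160, centre (0.589, 0.213), length at yaw 125°. The stand comes out near (0.648, -0.224) at yaw 8.7°, and the pad and lamp agree on that. I'll go above the case first.

```bash
cat >> h.py <<'E'
def go(x,y,z,yaw):
    "shift (mm) in tool axes & turn to reach world TCP/tool-x yaw(deg)"
    s=r.read_state(); M=R.from_quat(s['eef_rot']).as_matrix()
    d=M.T@(np.array([x,y,z])-s['ee_pos'])*1000
    y0=np.degrees(np.arctan2(M[1,0],M[0,0])); t=-((yaw-y0+180)%360-180)
    print('shift',d.round(1),'turn',round(t,1),'yaw0',round(y0,1),'q',s['joint_positions'].round(2))
def st():
    s=r.read_state(); print(round(s['time'],2),s['ee_pos'].round(4),'F',s['ft_force'].round(2),'T',s['torque'].round(3),'w',round(s['width'],4),'g',round(s['grip_force'],1))
S0=np.array([.648,-.224]); SY=np.radians(8.7); SX=np.array([np.cos(SY),np.sin(SY)]); SYv=np.array([-SX[1],SX[0]])
def stand(a,b): return S0+a*SX+b*SYv
E
python3 -c "
from h import *
go(.589,.213,.13,125.3)"
python3 -m crank '[[[60,-60,0,-8,1],[95,-95,0,-16,1],[130,-130,0,-24,1],[165,-165,0,-32,1],[200,-200,0,-40,1],[235,-235,0,-48,1],[270,-270,0,-56,1],[305,-305,0,-64,1],[340,-340,0,-72,1],[375,-375,0,-80,1],[410,-410,10,-88,1],[445,-445,20,-96,1],[480,-480,35,-104,1],[515,-515,50,-104.5,1],[550,-550,65,-104.5,1],[585,-585,80,-104.5,1],[620,-615,92,-104.5,1],[625,-616,92,-104.5,1],[625,-616,92,-104.5,1]]]'
python3 - <<'E'
from h import *
go(.589,.213,.016,125.3); st()
c=cam('wrist'); save(c,'pics/w1.png')
print([proj(c,[.589+a*.8*.1*-.578*1-0,.213+a*.08*.816,.044]).round(0).tolist() for a in(-1,0,1)])
E
```

```text
shift [ 626.3 -614.9   92.6] turn -104.5 yaw0 20.8 q [ 1.19  0.33 -0.06  1.46  0.02  1.35 -0.09]
time: 2.15
ee_pos: [0.5867, 0.2189, 0.1282]
eef_rot: [0.457, 0.889, 0.001, -0.002]
ft_force: [-1.5, 0.3, -0.1]
width: 0.0869
grip_force: 0.0
shift [ -6.6  -1.4 112.1] turn 0.3 yaw0 125.6 q [ 0.14  0.51 -0.76  1.54  0.36  1.24 -0.05]
2.15 [0.5867 0.2189 0.1282] F [-1.48  0.26 -0.11] T [-0.02  -0.067  0.054] w 0.0869 g 0.0
[[254.0, 285.0], [255.0, 203.0], [255.0, 106.0]]
```

View pics/w1.png

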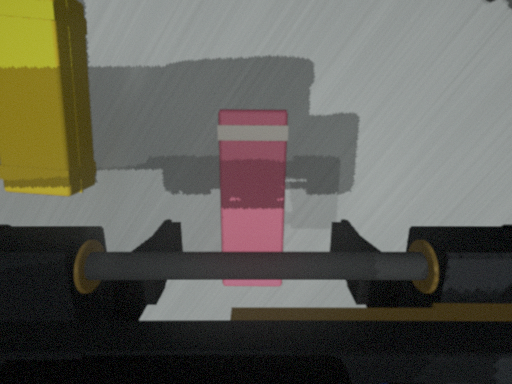

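The wrist view shows the case centred at column 253, rows 110 to 285. Prediction was column 255, rows 106 to 285. I'll descend, grip at mid-length and lift.

```bash
python3 -m crank '[[[-6,-1,40,0,1],[-6,-1,75,0,1],[-6,-1,100,0,1],[-6,-1,110,0,1],[-6,-1,110,0,1],[-6,-1,110,0,-1],[-6,-1,110,0,-1],[-6,-1,110,0,-1],[-6,-1,110,0,-1],[-6,-1,110,0,-1]]]' 40
python3 -c "
from h import *
st()"
python3 -m crank '[[[0,0,-20,0,-1],[0,0,-40,0,-1],[0,0,-60,0,-1],[0,0,-80,0,-1],[0,0,-80,0,-1],[0,0,-80,0,-1],[0,0,-80,0,-1]]]'
python3 -c "
from h import *
st();M=R.from_quat(r.read_state()['eef_rot']).as_matrix();s=r.read_state();print('tool F,T',(M.T@s['ft_force']).round(2),(M.T@s['torque']).round(3))
a=cam('wrist');b=cam('side')
save(a,'pics/w2.png');save(b,'pics/s2.png',(160,60,360,210),2.5)
w=cv2.resize(a['image'],(384,288));q=cv2.resize(b['image'][60:210,190:340],(300,288))
cv2.imwrite('pics/c2.png',np.hstack([w,q])[:,:,::-1])
"
```

```text
time: 3.2
ee_pos: [0.5904, 0.208, 0.021]
eef_rot: [0.46, 0.888, 0.0, 0.0]
ft_force: [-1.3, -0.9, 4.2]
width: 0.0556
grip_force: 40.0
3.2 [0.5904 0.208  0.021 ] F [-1.26 -0.87  4.19] T [-0.043 -0.092 -0.024] w 0.0556 g 40.0
time: 3.9
ee_pos: [0.5894, 0.2073, 0.0988]
eef_rot: [0.46, 0.888, -0.001, -0.001]
ft_force: [1.2, 0.5, -4.5]
width: 0.0557
grip_force: 40.0
3.9 [0.5894 0.2073 0.0988] F [ 1.16  0.48 -4.48] T [-0.156 -0.192 -0.017] w 0.0557 g 40.0
tool F,T [-0.27  1.23  4.48] [-0.067 -0.239  0.017]
```

View pics/c2.png

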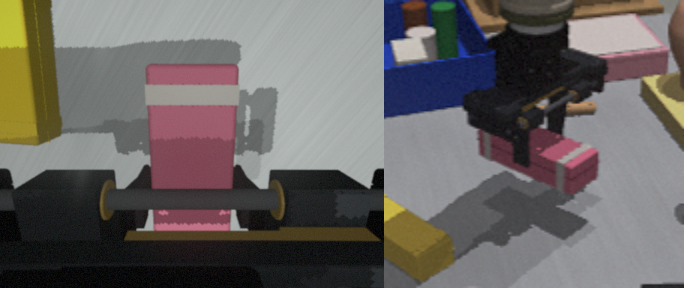

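The case is held level. The moment about tool y shifted by about -0.15 to -0.18 N m, so the heavy end is on the tool +x side, at yaw 125°, the left near end. That size matches 5 N at about 35 mm.

The tool stays vertical, so the plan is:
1. Set the case down.
2. Regrip near the top edge with the fingertips, 20 mm to the light side, so it will hang at about 17° of lean by itself.
3. Lift with a light grip so it pivots.

```bash
python3 -m crank '[[[0,0,30,0,-1],[0,0,55,0,-1],[0,0,70,0,-1],[0,0,78,0,-1],[0,0,79,0,-1],[0,0,79,0,1],[0,0,79,0,1],[0,0,79,0,1],[0,0,70,0,1],[-15,0,66,0,1],[-15,0,66,0,1],[-15,0,66,0,1],[-15,0,66,0,-1],[-15,0,66,0,-1],[-15,0,66,0,-1],[-15,0,66,0,-1]]]' 12
python3 -c "
from h import *
st()"
python3 -m crank '[[[0,0,-10,0,-1],[0,0,-20,0,-1],[0,0,-30,0,-1],[0,0,-40,0,-1],[0,0,-50,0,-1],[0,0,-60,0,-1],[0,0,-70,0,-1],[0,0,-80,0,-1],[0,0,-80,0,-1],[0,0,-80,0,-1]]]' 12
python3 -c "
from h import *
st()
a=cam('top');b=cam('side')
w=cv2.resize(a['image'][120:260,120:260],(390,390));q=cv2.resize(b['image'][60:210,190:340],(390,390))
cv2.imwrite('pics/c3.png',np.hstack([w,q])[:,:,::-1])
"
```

```text
time: 5.6
ee_pos: [0.5987, 0.1958, 0.0344]
eef_rot: [0.459, 0.888, -0.0, -0.0]
ft_force: [-0.0, -0.4, 0.2]
width: 0.0627
grip_force: 0.0
5.6 [0.5987 0.1958 0.0344] F [-0.01 -0.4   0.21] T [ 0.058 -0.161 -0.011] w 0.0627 g 0.0
time: 6.6
ee_pos: [0.5991, 0.1951, 0.1145]
eef_rot: [0.46, 0.888, -0.0, 0.0]
ft_force: [0.3, -0.6, -5.6]
width: 0.0538
grip_force: 12.0
6.6 [0.5991 0.1951 0.1145] F [ 0.27 -0.6  -5.65] T [-0.003 -0.154 -0.044] w 0.0538 g 12.0
```

View pics/c3.png

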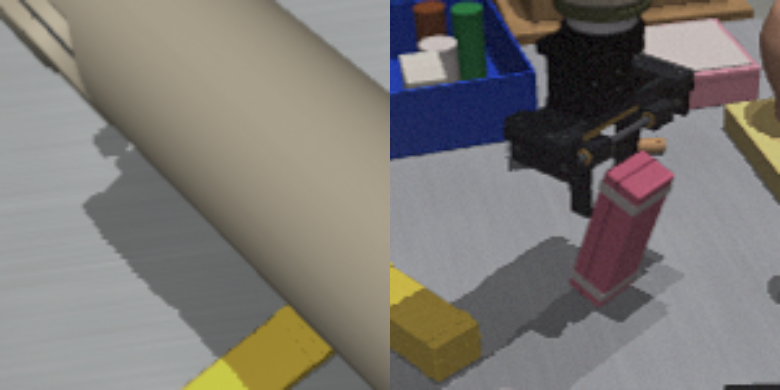

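The case pivoted and hangs leaning, heavy end down. The finger is at about (583,200) in the right-hand crop, at the case's edge. I'll enlarge to measure the lean and how far the pads overlap it.

```bash
python3 -c "
from h import *
b=cam('side'); save(b,'pics/s4.png',(245,110,310,185),8)
a=cam('wrist'); q=cv2.resize(b['image'][110:185,245:310],None,fx=7,fy=7,interpolation=cv2.INTER_CUBIC); w=cv2.resize(a['image'][190:384,130:400],(340,525))
cv2.imwrite('pics/c4.png',np.hstack([q,w])[:,:,::-1])
s=r.read_state(); M=R.from_quat(s['eef_rot']).as_matrix(); print(proj(b,s['ee_pos']),proj(b,s['ee_pos']-M[:,1]*.028),proj(b,s['ee_pos']-M[:,1]*.028-M[:,2]*.019))
"
```

```text
[271.50139952 136.21677071] [264.3614775  140.74123969] [264.24495673 134.20878687]
```

View pics/c4.png

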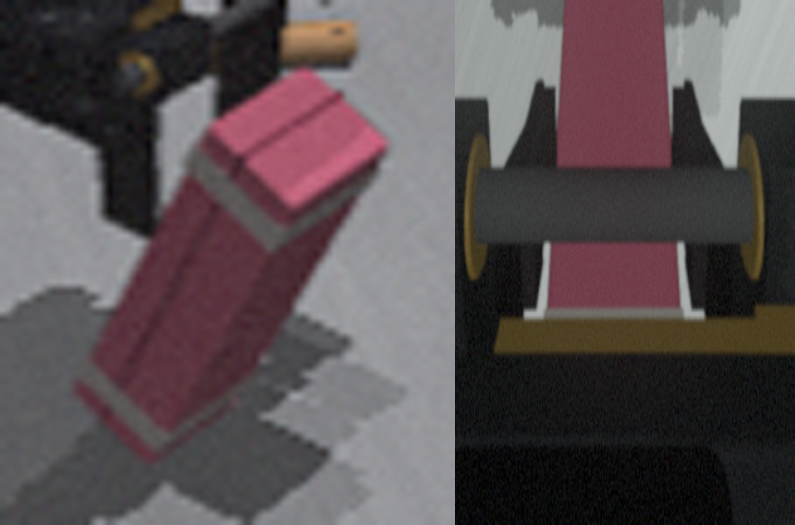

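```bash
cat >> h.py <<'E'
def plane(c,pts,off):
    s=r.read_state(); M=R.from_quat(s['eef_rot']).as_matrix(); p0=s['ee_pos']; out=[]
    for u,v in pts:
        e,d=ray(c,u,v); k=((p0+M[:,1]*off-e)@M[:,1])/(d@M[:,1]); out.append((M.T@(e+k*d-p0)*1000).round(1))
    return np.array(out)
E
python3 -c "
from h import *
b=cam('side')
P=plane(b,[(245+u/7,110+v/7) for u,v in [(203,133),(285,217),(75,387),(150,462),(158,235),(105,210)]],-.028); print(P); print(np.linalg.norm(P[0]-P[1]),np.linalg.norm(P[0]-P[2]),np.degrees(np.arctan2(P[0,0]-P[2,0],P[0,2]-P[2,2])),np.degrees(np.arctan2(P[1,0]-P[3,0],P[1,2]-P[3,2])))
st()"
```

```text
[[-31.4 -28.  -45.3]
 [-67.7 -28.  -25.8]
 [ 32.7 -28.   90.6]
 [ -5.  -28.  108.7]
 [-10.5 -28.    4.3]
 [ 14.8 -28.    3.8]]
41.20606751438434 150.25851057427658 -154.74813801321932 -155.00643162218816
6.85 [0.5984 0.1959 0.114 ] F [ 0.24 -0.2  -5.52] T [ 0.276 -0.027 -0.003] w 0.0531 g 12.0
```

The lean is about 25°, but the pads only catch the last millimetre of the edge, and the width is creeping down. The grip closed late, while the arm was already rising. I'll lay the case back down along the arc and regrip deeper, with the fingers fully closed before lifting.

```bash
python3 -m crank '[[[0,0,5,0,-1],[-10,0,6,0,-1],[-20,0,8,0,-1],[-32,0,12,0,-1],[-44,0,19,0,-1],[-57,0,30,0,-1],[-68,0,43,0,-1],[-77,0,58,0,-1],[-84,0,72,0,-1],[-84,0,76,0,-1],[-84,0,76,0,-1],[-84,0,76,0,1],[-84,0,76,0,1],[-84,0,76,0,1],[-84,0,20,0,1],[-84,0,-20,0,1],[-84,0,-20,0,1]]]'
python3 -c "
from h import *
st(); c=cam('wrist'); b=cam('side')
cv2.imwrite('pics/c5.png',np.hstack([cv2.resize(c['image'],(440,330)),cv2.resize(b['image'][80:230,200:350],(330,330))])[:,:,::-1])
im=c['image'].astype(int);m=(((im[...,0]-im[...,1]>40)&(im[...,2]-im[...,1]>0))*255).astype(np.uint8)
x,y,w,h=cv2.boundingRect(max(cv2.findContours(m,0,2)[0],key=cv2.contourArea));print(x,y,w,h)
"
```

```text
time: 8.55
ee_pos: [0.6502, 0.1293, 0.141]
eef_rot: [0.459, 0.888, 0.003, 0.003]
ft_force: [0.7, 1.1, 0.5]
width: 0.0701
grip_force: 0.0
8.55 [0.6502 0.1293 0.141 ] F [0.68 1.12 0.46] T [-0.011 -0.199 -0.069] w 0.0701 g 0.0
221 120 67 124
```

View pics/c5.png

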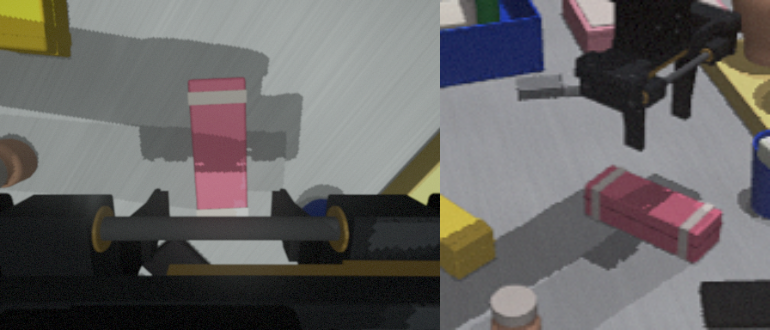

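The case lies flat again, with its heavy-end top edge at about (220,92)-(285,91) in the wrist view. Jar and compact are clear of it. Next, its position for the regrip.

Run:
```python
from h import *
c=cam('wrist')
im=c['image'].astype(int);m=(((im[...,0]-im[...,1]>40)&(im[...,2]-im[...,1]>0))*255).astype(np.uint8)
s=r.read_state(); M=R.from_quat(s['eef_rot']).as_matrix()
f=lambda u,v:(M.T@(onz(c,u,v,.044)-s['ee_pos'])*1000).round(1)
L=[];Rr=[]
for v in range(125,205,5):
    x=np.where(m[v,180:320])[0]+180; L.append(f(x[0]-.5,v)[:2]); Rr.append(f(x[-1]+.5,v)[:2])
L=np.array(L);Rr=np.array(Rr)
print(np.polyfit(L[:,0],L[:,1],1),np.polyfit(Rr[:,0],Rr[:,1],1)); print(L[::5],Rr[::5])
col=[np.where((m|(im.sum(2)>400))[80:110,u]>0)[0][0]+80 if 0 else None for u in ()]
# heavy end edge: first pink row
for u in (230,250,270):
    y=np.where(m[70:118,u])[0]; print(u,y[0]+70,f(u,y[0]+70-.5))
st()
```

```text
[ -0.05640502 -22.16078228] [-0.03484749 31.11930075]
[[ 58.6 -25.1]
 [ 38.  -24.9]
 [ 16.5 -22.9]
 [ -6.1 -21.7]] [[58.6 28.4]
 [38.  29.9]
 [16.4 30.6]
 [-6.1 31.2]]
230 93 [ 84.  -20.   89.6]
250 92 [84.8 -4.  89.6]
270 91 [85.5 12.  89.6]
8.7 [0.647  0.1273 0.1335] F [ 0.29 -1.2  -0.52] T [ 0.018 -0.094 -0.002] w 0.081 g 0.0
```

```bash
python3 -m crank '[[[-15,5,30,-2.6,1],[-15,5,60,-2.6,1],[-15,5,85,-2.6,1],[-15,5,95,-2.6,1],[-15,5,101,-2.6,1],[-15,5,101,-2.6,1],[-15,5,101,-2.6,1]]]'
python3 -c "
from h import *
st()"
```

```text
time: 9.4
ee_pos: [0.6607, 0.1181, 0.0346]
eef_rot: [0.439, 0.898, 0.0, 0.001]
ft_force: [-0.1, -0.3, 0.5]
width: 0.0871
grip_force: 0.0
9.4 [0.6607 0.1181 0.0346] F [-0.06 -0.32  0.51] T [-0.016 -0.134 -0.003] w 0.0871 g 0.0
```

```bash
python3 -m crank '[[[0,0,3,0,1],[0,0,3,0,-1],[0,0,3,0,-1],[0,0,3,0,-1],[0,0,3,0,-1],[0,0,3,0,-1],[0,0,3,0,-1],[0,0,3,0,-1]]]' 20
python3 -m crank '[[[0,0,-8,0,-1],[0,0,-16,0,-1],[0,0,-24,0,-1],[0,0,-32,0,-1],[0,0,-40,0,-1],[0,0,-48,0,-1],[0,0,-56,0,-1],[0,0,-64,0,-1],[0,0,-72,0,-1],[0,0,-80,0,-1],[0,0,-90,0,-1],[0,0,-90,0,-1]]]' 20
python3 -c "
from h import *
st(); b=cam('side'); save(b,'pics/s6.png',(255,110,345,210),6)
s=r.read_state();print(proj(b,s['ee_pos']).round(1))
"
```

```text
time: 10.2
ee_pos: [0.6602, 0.1178, 0.0306]
eef_rot: [0.439, 0.898, 0.0, 0.0]
ft_force: [-0.7, 0.6, 0.7]
width: 0.0557
grip_force: 20.0
time: 11.4
ee_pos: [0.661, 0.1181, 0.1225]
eef_rot: [0.439, 0.898, 0.001, 0.001]
ft_force: [0.5, 0.9, -4.9]
width: 0.0557
grip_force: 20.0
11.4 [0.661  0.1181 0.1225] F [ 0.53  0.9  -4.89] T [-0.017 -0.225  0.027] w 0.0557 g 20.0
[304.5 146.1]
```

View pics/s6.png

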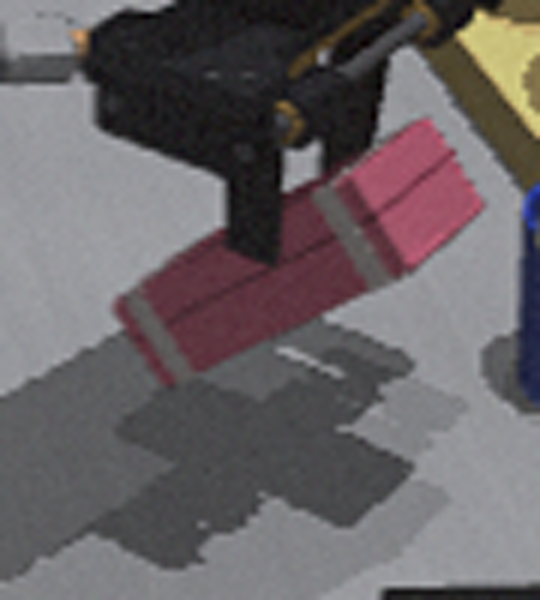

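The grip is good, with about a 12 mm strip, and the case is part-way round. I'll ease the grip so it pivots on to its natural hang.

```bash
cat >> h.py <<'E'
def Ty():
    s=r.read_state(); M=R.from_quat(s['eef_rot']).as_matrix(); print('Ttool',(M.T@s['torque']).round(3),'Ftool',(M.T@s['ft_force']).round(1),'w',round(s['width'],4))
def edge():
    "side-view silhouette lower-edge lean of the held case"
    b=cam('side'); im=b['image'].astype(int); m=((im[...,0]-im[...,1]>35)&(im[...,2]-im[...,1]>0)).astype(np.uint8)*255
    s=r.read_state(); u,v=proj(b,s['ee_pos']).astype(int); k=np.zeros_like(m); k[max(0,v-60):v+70,u-60:u+70]=m[max(0,v-60):v+70,u-60:u+70]
    k=cv2.morphologyEx(k,cv2.MORPH_CLOSE,np.ones((7,7))); ct=max(cv2.findContours(k,0,1)[0],key=cv2.contourArea)
    return b,ct
E
python3 -m crank '[[[0,0,-10,0,-1],[0,0,-10,0,-1],[0,0,-10,0,-1]]]' 12
python3 -c "
from h import *
Ty()"
python3 -m crank '[[[0,0,0,0,-1],[0,0,0,0,-1],[0,0,0,0,-1]]]' 8
python3 -c "
from h import *
Ty()
b,ct=edge(); print(cv2.approxPolyDP(ct,3,True)[:,0].tolist())
save(b,'pics/s7.png',(255,100,345,200),6)"
```

```text
time: 11.75
ee_pos: [0.6603, 0.1177, 0.1307]
eef_rot: [0.439, 0.898, 0.0, 0.0]
ft_force: [0.9, 0.4, -5.6]
width: 0.0558
grip_force: 12.0
Ttool [-0.148 -0.219  0.002] Ftool [-0.3  0.9  5.6] w 0.0558
time: 12.05
ee_pos: [0.66, 0.1177, 0.1303]
eef_rot: [0.439, 0.898, -0.0, -0.0]
ft_force: [0.2, 0.5, -4.8]
width: 0.0558
grip_force: 8.0
Ttool [-0.146 -0.161 -0.01 ] Ftool [0.3 0.5 4.8] w 0.0558
[[323, 123], [308, 131], [307, 138], [302, 140], [302, 150], [295, 151], [283, 169], [293, 180], [318, 152], [318, 146], [333, 134]]
```

View pics/s7.png

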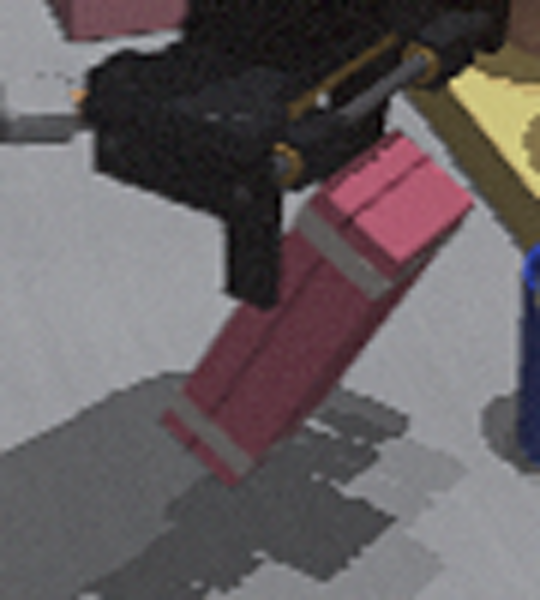

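The lean has increased. The near-face corners in the crop are (322,190), (395,268), (162,420) and (235,487). I've used my 10 pictures, so everything from here is by numbers.

```bash
cat >> h.py <<'E'
def lean(P):
    print(P[:,[0,2]].tolist()); print('len',np.linalg.norm(P[0]-P[2]).round(1),np.linalg.norm(P[1]-P[3]).round(1),'thk',np.linalg.norm(P[0]-P[1]).round(1),np.linalg.norm(P[2]-P[3]).round(1),
     'lean',[np.degrees(np.arctan2(-(P[a,0]-P[b,0]),-(P[a,2]-P[b,2]))).round(1) for a,b in((0,2),(1,3))])
E
python3 -c "
from h import *
b=cam('side')
lean(plane(b,[(255+u/6,100+v/6) for u,v in [(322,190),(395,268),(162,420),(235,487)]],-.028))
b,ct=edge(); ap=cv2.approxPolyDP(ct,3,True)[:,0]; print(ap.tolist())
Ty()"
```

```text
[[-26.7, -54.4], [-60.5, -32.8], [45.5, 83.8], [7.1, 102.0]]
len 155.9 150.8 thk 40.1 42.5 lean [np.float64(27.6), np.float64(26.6)]
[[323, 123], [308, 131], [307, 138], [302, 140], [302, 150], [295, 151], [283, 169], [293, 180], [318, 146], [333, 134]]
Ttool [-0.163 -0.098 -0.009] Ftool [-0.6  0.6  4.8] w 0.0557
```

```bash
python3 -m crank '[[[0,0,0,0,-1],[0,0,0,0,-1],[0,0,0,0,-1]]]' 6
python3 -c "
from h import *
Ty(); b,ct=edge(); print(cv2.approxPolyDP(ct,3,True)[:,0].tolist())"
python3 -m crank '[[[0,0,0,0,-1],[0,0,0,0,-1]]]' 5
python3 -c "
from h import *
Ty(); b,ct=edge(); print(cv2.approxPolyDP(ct,3,True)[:,0].tolist())"
```

```text
time: 12.5
ee_pos: [0.6601, 0.1177, 0.1305]
eef_rot: [0.439, 0.898, -0.0, 0.0]
ft_force: [0.4, -1.0, -4.7]
width: 0.0559
grip_force: 6.0
Ttool [-0.097 -0.131 -0.039] Ftool [-1.  -0.3  4.7] w 0.0559
[[320, 121], [306, 131], [302, 150], [296, 151], [286, 172], [297, 182], [310, 166], [311, 157], [322, 148], [320, 141], [332, 131]]
time: 12.75
ee_pos: [0.6601, 0.1177, 0.1305]
eef_rot: [0.439, 0.898, -0.0, 0.0]
ft_force: [0.2, 0.4, -4.8]
width: 0.0558
grip_force: 5.0
Ttool [-0.123 -0.066  0.02 ] Ftool [0.2 0.4 4.8] w 0.0558
[[320, 121], [306, 131], [302, 150], [296, 151], [286, 172], [297, 182], [312, 165], [313, 153], [319, 152], [324, 138], [332, 131]]
```

```bash
python3 -c "
from h import *
b=cam('side')
P=plane(b,[(307,131.3),(284.5,172.5),(297,182)],-.028); d=P[0]-P[1]; print(P, np.linalg.norm(d), np.degrees(np.arctan2(-d[0],-d[2])), np.linalg.norm(P[1]-P[2]), np.degrees(np.arctan2(P[2,2]-P[1,2],P[1,0]-P[2,0])))
"
```

```text
[[-22.3 -28.  -53.6]
 [ 37.6 -28.   88.4]
 [ -1.5 -28.  100.8]] 154.1168712373827 22.871524352743183 41.019141873032886 17.595672069943966
```

Lean is now about 18-22° against the 17° needed. A slight over-lean settles back safely, uphill. I'll firm up the grip and carry it round the robot side of the lamp.

```bash
python3 -m crank '[[[0,0,0,0,-1],[0,0,-20,0,-1],[0,0,-45,0,-1],[0,0,-70,0,-1],[0,0,-90,0,-1],[0,0,-100,0,-1],[0,0,-100,0,-1]]]' 35
python3 -c "
from h import *
Ty(); p=stand(-.12,0); print(p); go(.48,.02,.235,160); go(p[0],p[1],.235,188.7); b,ct=edge(); print(cv2.approxPolyDP(ct,3,True)[:,0].tolist())"
```

```text
time: 13.55
ee_pos: [0.6606, 0.118, 0.2318]
eef_rot: [0.439, 0.898, 0.001, 0.001]
ft_force: [0.4, 0.3, -5.5]
width: 0.0561
grip_force: 35.0
Ttool [-0.154 -0.042  0.038] Ftool [-0.   0.5  5.5] w 0.0561
[ 0.52938073 -0.2421513 ]
shift [  33.5 -202.8   -3.6] turn -32.1 yaw0 127.9 q [ 0.25  0.53 -0.75  1.28  0.35  1.46  0.2 ]
shift [-203.7 -324.8   -3.6] turn -60.8 yaw0 127.9 q [ 0.25  0.53 -0.75  1.28  0.35  1.46  0.2 ]
[[324, 77], [304, 88], [304, 111], [298, 113], [287, 138], [298, 147], [309, 128], [317, 126], [330, 95], [336, 91]]
```

```bash
python3 -m crank '[[[3,-15,0,-3,-1],[8,-40,0,-7,-1],[14,-70,0,-12,-1],[20,-105,0,-17,-1],[26,-140,0,-22,-1],[31,-175,0,-27,-1],[30,-203,0,-32,-1],[10,-220,0,-36,-1],[-20,-235,0,-40,-1],[-55,-250,0,-44,-1],[-90,-265,0,-48,-1],[-125,-285,0,-52,-1],[-155,-300,0,-56,-1],[-180,-313,0,-60,-1],[-195,-321,0,-60.8,-1],[-203,-325,0,-60.8,-1],[-203,-325,0,-60.8,-1],[-203,-325,0,-60.8,-1]]]'
python3 - <<'E'
from h import *
Ty(); go(*stand(-.06,0),.20,188.7)
b=cam('side'); im=b['image'].astype(int); cv2.imwrite('pics/side8.png',b['image'][:,:,::-1])
s=r.read_state(); M=R.from_quat(s['eef_rot']).as_matrix(); p=s['ee_pos']; print('tcp px',proj(b,p).round(0))
dark=im.max(2)<70
# silhouette of hand per height above TCP: predicted box corners vs dark extent
for h in (75,90,105,120,135,150,170):
    q=p-M[:,2]*h/1000
    A=[proj(b,q+M[:,0]*sx*.0375+M[:,1]*sy*.095) for sx in(-1,1) for sy in(-1,1)]
    e,_=ray(b,0,0); v=q-e; v[2]=0; v/=np.linalg.norm(v); rt=np.array([v[1],-v[0],0])
    C=[proj(b,q+k*rt*.045).round(0)[0] for k in(-1,1)]
    c0=proj(b,q).round().astype(int); row=np.where(dark[c0[1]])[0]; row=row[abs(row-c0[0])<110]
    print(h,c0,'box u',np.round(min(a[0] for a in A)),np.round(max(a[0] for a in A)),'cyl',C,'dark',(row.min(),row.max(),len(row)) if len(row) else None, im[c0[1],c0[0]])
b,ct=edge(); print(cv2.approxPolyDP(ct,3,True)[:,0].tolist())
E
```

```text
time: 15.4
ee_pos: [0.5282, -0.2406, 0.2301]
eef_rot: [-0.076, 0.997, 0.0, -0.0]
ft_force: [0.5, 0.4, -5.1]
width: 0.0556
grip_force: 35.0
Ttool [-0.152 -0.097  0.011] Ftool [-0.6  0.4  5.1] w 0.0556
shift [-60.9  -1.8  30.1] turn 0.0 yaw0 -171.3 q [ 0.96  0.32 -0.74  1.54  0.22  1.37  1.92]
tcp px [300. 222.]
75 [302 183] box u 252.0 363.0 cyl [np.float64(270.0), np.float64(335.0)] dark (np.int64(280), np.int64(343), 64) [18 24 22]
90 [303 174] box u 252.0 365.0 cyl [np.float64(270.0), np.float64(336.0)] dark (np.int64(267), np.int64(339), 70) [25 28 26]
105 [303 165] box u 252.0 367.0 cyl [np.float64(270.0), np.float64(337.0)] dark (np.int64(262), np.int64(343), 78) [21 22 23]
120 [304 156] box u 251.0 369.0 cyl [np.float64(270.0), np.float64(338.0)] dark (np.int64(256), np.int64(396), 90) [22 18 22]
135 [304 147] box u 251.0 371.0 cyl [np.float64(270.0), np.float64(339.0)] dark (np.int64(255), np.int64(399), 95) [27 28 24]
150 [305 137] box u 250.0 373.0 cyl [np.float64(270.0), np.float64(340.0)] dark (np.int64(254), np.int64(350), 95) [30 29 32]
170 [306 123] box u 250.0 376.0 cyl [np.float64(270.0), np.float64(342.0)] dark (np.int64(236), np.int64(336), 25) [101  98 100]
[[332, 227], [319, 231], [315, 238], [303, 239], [303, 218], [296, 218], [291, 211], [277, 254], [272, 256], [285, 280], [306, 277]]
```

```bash
cat >> h.py <<'E'
def lean2():
    "right silhouette (downhill edge of near face) and base of near face, in tool mm"
    b,ct=edge(); pts=ct[:,0]
    vb=pts[:,1].max(); u_r=[(pts[pts[:,1]==v][:,0].max()+.5,v) for v in range(pts[:,1].min(),vb)if (pts[:,1]==v).any()]
    u_r=np.array(u_r); br=pts[np.argmax(pts@np.array([.35,.94]))]
    sel=u_r[(u_r[:,1]<vb-8)&(u_r[:,1]>vb-45)]
    P=plane(b,sel,-.028); k=cv2.fitLine(P[:,[0,2]].astype(np.float32),cv2.DIST_HUBER,0,.01,.01).ravel()
    print('lean',np.degrees(np.arctan(k[0]/k[1])).round(1),'line pt',k[2:].round(1),'bottom pt',plane(b,[pts[np.argmax(pts[:,1])]],-.028))
    print(cv2.approxPolyDP(ct,2,True)[:,0].tolist())
E
python3 - <<'E'
from h import *
lean2()
b=cam('side'); print(plane(b,[(285,280),(306,277),(332,227)],-.028),plane(b,[(272,256),(291,211)],.028))
im=b['image']
for v in range(240,286,4): print(v,[tuple(int(t)//10 for t in im[v,u]) for u in range(266,326,4)])
E
```

```text
lean 21.1 line pt [-21.   49.5] bottom pt [[ 36.7 -28.   88. ]]
[[332, 226], [319, 231], [315, 238], [303, 239], [303, 218], [296, 218], [291, 212], [276, 247], [277, 254], [272, 256], [285, 280], [306, 277], [307, 269], [311, 268]]
[[ 36.8 -28.   87.7]
 [ -1.  -28.   99. ]
 [-39.  -28.    0.9]] [[34.7 28.  90. ]
 [ 1.9 28.   0. ]]
240 [(17, 17, 17), (16, 16, 17), (17, 17, 17), (13, 12, 13), (10, 5, 7), (10, 5, 6), (10, 5, 7), (9, 5, 6), (9, 5, 6), (9, 5, 6), (10, 5, 6), (10, 5, 7), (8, 4, 5), (10, 6, 7), (10, 5, 6)]
244 [(17, 17, 17), (17, 17, 17), (17, 17, 17), (9, 5, 6), (10, 5, 6), (9, 5, 6), (9, 5, 6), (10, 5, 6), (9, 5, 6), (11, 6, 7), (10, 5, 6), (10, 6, 7), (11, 5, 7), (11, 6, 7), (11, 6, 7)]
248 [(17, 17, 17), (17, 17, 17), (12, 11, 11), (9, 5, 6), (9, 5, 6), (9, 5, 6), (9, 5, 6), (9, 5, 6), (9, 5, 6), (11, 6, 7), (10, 5, 7), (7, 4, 5), (11, 6, 7), (10, 6, 7), (17, 15, 10)]
252 [(16, 17, 17), (17, 17, 17), (10, 9, 9), (10, 8, 8), (10, 6, 6), (9, 5, 6), (9, 5, 6), (9, 5, 6), (11, 6, 7), (11, 5, 7), (11, 6, 7), (11, 6, 7), (10, 6, 7), (10, 5, 6), (22, 21, 13)]
256 [(17, 17, 17
[... 845 characters left out ...]
0, 10), (11, 10, 10), (10, 10, 10), (10, 10, 10), (11, 10, 10), (10, 10, 9), (13, 12, 7), (15, 13, 9), (22, 20, 13)]
276 [(10, 9, 10), (10, 10, 10), (10, 10, 10), (10, 10, 10), (10, 7, 8), (10, 6, 7), (11, 8, 9), (11, 7, 8), (10, 5, 6), (10, 5, 6), (10, 5, 7), (13, 12, 7), (13, 12, 8), (13, 12, 8), (22, 20, 13)]
280 [(9, 10, 10), (9, 9, 10), (9, 9, 10), (10, 10, 10), (10, 10, 10), (10, 6, 7), (12, 9, 10), (10, 8, 9), (15, 15, 16), (7, 7, 8), (13, 12, 8), (13, 12, 8), (13, 12, 8), (13, 11, 7), (12, 10, 7)]
284 [(10, 10, 10), (10, 10, 10), (7, 7, 7), (7, 7, 8), (7, 7, 8), (8, 8, 8), (8, 8, 8), (8, 7, 7), (10, 10, 10), (10, 10, 10), (9, 9, 7), (13, 11, 7), (13, 12, 7), (13, 12, 8), (14, 12, 8)]
```

Lean is about 20°, a safe over-lean of about 3°. The base centre is about 16 mm uphill of the tool, and touchdown should come at TCP z of about 0.145. Approaching.

```bash
python3 -m crank '[[[-15,-1,5,0,-1],[-30,-2,15,0,-1],[-45,-2,30,0,-1],[-55,-2,45,0,-1],[-60,-2,60,0,-1],[-68,-2,68,0,-1],[-78,-2,72,0,-1],[-88,-2,75,0,-1],[-95,-2,76,0,-1],[-95,-2,76,0,-1],[-95,-2,76,0,-1]]]'
python3 - <<'E'
from h import *
Ty(); st(); go(*stand(-.018,0),.145,188.7); lean2()
b=cam('side'); s=r.read_state(); im=b['image'].astype(int)
# gap: lamp near edge vs hand; dark pixels near lamp rows
for z in (.25,.26,.268):
    A=proj(b,[*stand(.0225,-.12),z]); B=proj(b,[*stand(.0225,.12),z]); h=s['ee_pos'].copy(); 
    c1=[proj(b,[*stand((h[:2]-S0)@SX+.0375,k),z]).round() for k in(-.095,.095)]; print(z,'lamp',A.round(),B.round(),'hand',c1)
E
```

```text
time: 16.7
ee_pos: [0.623, -0.2296, 0.1548]
eef_rot: [-0.076, 0.997, 0.0, 0.001]
ft_force: [1.8, 1.4, -3.1]
width: 0.0559
grip_force: 35.0
Ttool [-0.142 -0.94  -0.002] Ftool [-2.   1.1  3.1] w 0.0559
16.7 [ 0.623  -0.2296  0.1548] F [ 1.83  1.38 -3.06] T [ 0.282 -0.908  0.002] w 0.0559 g 35.0
shift [-7.6  1.7  9.8] turn -0.0 yaw0 -171.3 q [ 0.77  0.55 -0.7   1.41  0.36  1.31  1.78]
lean 24.8 line pt [-14.7  49. ] bottom pt [[ 47.4 -28.   81.2]]
[[345, 221], [321, 259], [321, 266], [315, 269], [329, 291], [346, 290], [347, 283], [352, 282], [372, 253], [353, 255], [355, 240], [345, 229]]
0.25 lamp [434. 239.] [342. 150.] hand [array([416., 229.]), array([344., 159.])]
0.26 lamp [436. 233.] [343. 146.] hand [array([417., 224.]), array([345., 154.])]
0.268 lamp [437. 229.] [343. 142.] hand [array([419., 220.]), array([346., 150.])]
```

The base touched the slope early because my lengths read about 5% short. I'll back up and re-measure.

```bash
python3 -m crank '[[[0,0,-6,0,-1],[5,0,-12,0,-1],[10,0,-15,0,-1],[10,0,-15,0,-1],[10,0,-15,0,-1]]]'
python3 - <<'E'
from h import *
Ty(); st(); lean2()
s=r.read_state(); print('stand tool', ((s['ee_pos'][:2]-S0)@SX).round(4),((s['ee_pos'][:2]-S0)@SYv).round(4))
E
```

```text
time: 17.3
ee_pos: [0.6122, -0.2316, 0.1696]
eef_rot: [-0.075, 0.997, -0.0, -0.0]
ft_force: [-0.6, -0.1, -4.6]
width: 0.0555
grip_force: 35.0
Ttool [-0.131 -0.183 -0.036] Ftool [ 0.6 -0.   4.6] w 0.0555
17.3 [ 0.6122 -0.2316  0.1696] F [-0.6  -0.14 -4.59] T [ 0.157 -0.162  0.036] w 0.0555 g 35.0
lean 26.4 line pt [-15.6  46.6] bottom pt [[ 50.  -28.   80.2]]
[[340, 218], [316, 256], [316, 263], [310, 265], [323, 288], [341, 288], [342, 280], [348, 278], [369, 248], [357, 252], [349, 251], [351, 236], [340, 224]]
stand tool -0.0363 -0.0019
```

```bash
python3 -m crank '[[[0,0,0,0,-1],[0,0,-4,0,-1],[0,0,0,0,-1],[0,0,-4,0,-1],[0,0,0,0,-1],[0,0,0,0,-1]]]' 5
python3 - <<'E'
from h import *
Ty(); lean2()
E
```

```text
time: 17.95
ee_pos: [0.6124, -0.2312, 0.169]
eef_rot: [-0.076, 0.997, 0.0, -0.0]
ft_force: [-0.4, -0.1, -5.2]
width: 0.0561
grip_force: 5.0
Ttool [-0.127 -0.167  0.009] Ftool [ 0.4 -0.   5.2] w 0.0561
lean 16.7 line pt [-26.2  46.9] bottom pt [[ 29.1 -28.   91.1]]
[[340, 216], [323, 257], [323, 265], [319, 266], [333, 288], [352, 284], [352, 278], [356, 276], [371, 247], [350, 252], [350, 236], [340, 224]]
```

The lean is now about 16.7°, matching the slope. I'll firm the grip, move in while clear of the surface, then lower in small steps and feel for contact.

```bash
python3 -m crank '[[[0,0,0,0,-1],[0,0,0,0,-1],[-5,1,0,0,-1],[-10,2,0,0,-1],[-14,2,0,0,-1],[-16,2,0,0,-1],[-16,2,0,0,-1],[-16,2,0,0,-1]]]' 35
python3 - <<'E'
from h import *
Ty(); st(); lean2()
s=r.read_state(); print('stand tool', ((s['ee_pos'][:2]-S0)@SX).round(4),((s['ee_pos'][:2]-S0)@SYv).round(4))
E
python3 -m crank '[[[0,0,2,0,-1],[0,0,4,0,-1],[0,0,6,0,-1],[0,0,8,0,-1],[0,0,8,0,-1],[0,0,8,0,-1]]]'
python3 -c "
from h import *
Ty(); lean2()"
```

```text
time: 18.8
ee_pos: [0.6281, -0.2268, 0.1695]
eef_rot: [-0.076, 0.997, -0.0, -0.0]
ft_force: [-0.6, 0.0, -5.8]
width: 0.0555
grip_force: 35.0
Ttool [-0.082 -0.111  0.03 ] Ftool [0.6 0.1 5.8] w 0.0555
18.8 [ 0.6281 -0.2268  0.1695] F [-0.6   0.01 -5.77] T [ 0.098 -0.097 -0.03 ] w 0.0555 g 35.0
lean 16.0 line pt [-25.9  48.1] bottom pt [[ 30.2 -28.   90.2]]
[[349, 211], [330, 254], [330, 261], [326, 263], [340, 284], [359, 280], [359, 274], [364, 271], [378, 244], [365, 248], [357, 247], [359, 231], [349, 220]]
stand tool -0.0202 0.0002
time: 19.45
ee_pos: [0.6281, -0.2268, 0.1615]
eef_rot: [-0.076, 0.997, -0.0, -0.0]
ft_force: [-0.8, -0.6, -4.9]
width: 0.0554
grip_force: 35.0
Ttool [-0.057 -0.112 -0.016] Ftool [ 0.9 -0.5  4.9] w 0.0554
lean 15.5 line pt [-26.   47.6] bottom pt [[ 29.3 -28.   91.5]]
[[348, 215], [331, 253], [330, 264], [326, 265], [340, 287], [358, 284], [359, 277], [364, 273], [377, 248], [356, 251], [358, 235], [348, 223]]
```

```bash
python3 -m crank '[[[-3,0,1,0,-1],[-3,0,3,0,-1],[-3,0,5,0,-1],[-3,0,6,0,-1],[-3,0,6,0,-1]]]'
python3 -m crank '[[[0,0,1,0,-1],[0,0,2,0,-1],[0,0,3,0,-1],[0,0,3,0,-1]]]'
python3 -m crank '[[[0,0,1,0,-1],[0,0,2,0,-1],[0,0,2,0,-1]]]'
python3 -c "
from h import *
Ty(); lean2()"
```

```text
time: 20.0
ee_pos: [0.6309, -0.2264, 0.1553]
eef_rot: [-0.076, 0.997, 0.0, -0.0]
ft_force: [-0.0, 0.1, -5.7]
width: 0.0559
grip_force: 35.0
time: 20.4
ee_pos: [0.631, -0.2263, 0.1524]
eef_rot: [-0.076, 0.997, 0.0, -0.0]
ft_force: [-0.7, -0.0, -5.1]
width: 0.0554
grip_force: 35.0
time: 20.7
ee_pos: [0.631, -0.2263, 0.1504]
eef_rot: [-0.076, 0.997, 0.0, -0.0]
ft_force: [0.4, 0.4, -4.3]
width: 0.0558
grip_force: 35.0
Ttool [-0.084 -0.133 -0.03 ] Ftool [-0.5  0.4  4.3] w 0.0558
lean 14.5 line pt [-25.4  48.8] bottom pt [[ 28.8 -28.   90.8]]
[[349, 220], [331, 259], [331, 266], [327, 267], [341, 290], [359, 286], [359, 280], [363, 279], [377, 252], [357, 254], [359, 240], [350, 230]]
```

```bash
python3 -m crank '[[[0,0,1,0,-1],[0,0,2,0,-1],[0,0,2,0,-1]]]'
python3 -c "
from h import *
Ty()"
python3 -m crank '[[[0,0,1,0,-1],[0,0,2,0,-1],[0,0,2,0,-1]]]' 
python3 -c "
from h import *
Ty(); lean2()"
```

```text
time: 21.05
ee_pos: [0.6315, -0.2263, 0.1492]
eef_rot: [-0.076, 0.997, -0.0, 0.001]
ft_force: [0.7, 1.0, -0.1]
width: 0.0555
grip_force: 35.0
Ttool [-0.209 -0.089  0.033] Ftool [-0.8  0.9  0.1] w 0.0555
time: 21.35
ee_pos: [0.6326, -0.2261, 0.1488]
eef_rot: [-0.076, 0.997, -0.001, 0.002]
ft_force: [1.0, 1.3, 9.0]
width: 0.0556
grip_force: 35.0
Ttool [-0.417 -0.122  0.022] Ftool [-1.2  1.1 -9. ] w 0.0556
lean 15.5 line pt [-24.4  49.2] bottom pt [[ 28.3 -28.   93.1]]
[[349, 220], [331, 260], [331, 268], [327, 269], [342, 291], [359, 287], [359, 281], [364, 278], [378, 252], [365, 256], [357, 254], [359, 240], [350, 229]]
```

Contact at about 14 N with little pitch moment, so the base lies flat. I'll ease the press and grip so it seats, then open.

```bash
python3 -m crank '[[[0,0,0,0,-1],[0,0,-1,0,-1],[0,0,-1.5,0,-1],[0,0,-1.5,0,-1],[0,0,-1.5,0,-1]]]' 5
python3 -c "
from h import *
Ty(); lean2()"
python3 -m crank '[[[0,0,0,0,-1],[0,0,0,0,-1],[0,0,0,0,-1]]]' 3
python3 -c "
from h import *
Ty(); lean2(); s=r.read_state(); print((s['ee_pos'][:2]-S0)@SX)"
```

```text
time: 21.9
ee_pos: [0.6318, -0.2263, 0.1489]
eef_rot: [-0.076, 0.997, -0.0, 0.001]
ft_force: [3.1, 0.5, 6.4]
width: 0.0559
grip_force: 5.0
Ttool [-0.096 -0.943 -0.025] Ftool [-3.2 -0.  -6.4] w 0.0559
lean 15.4 line pt [-25.1  48.6] bottom pt [[ 27.4 -28.   93.2]]
[[349, 220], [332, 258], [331, 267], [327, 268], [342, 291], [359, 287], [359, 281], [364, 278], [377, 253], [357, 255], [359, 240], [349, 229]]
time: 22.25
ee_pos: [0.6311, -0.2264, 0.148]
eef_rot: [-0.076, 0.997, -0.0, -0.0]
ft_force: [3.5, -0.2, 3.0]
width: 0.0554
grip_force: 3.0
Ttool [-0.065 -0.774 -0.023] Ftool [-3.4 -0.7 -3. ] w 0.0554
lean 14.8 line pt [-25.7  48.7] bottom pt [[ 26.3 -28.   92.5]]
[[349, 221], [331, 260], [331, 267], [327, 268], [342, 291], [359, 287], [359, 281], [364, 278], [377, 253], [364, 257], [357, 256], [358, 240], [349, 230]]
-0.017112343831111626
```

```bash
cat >> h.py <<'E'
def lean3():
    b,ct=edge(); im=b['image'].astype(float); s=r.read_state()
    x,y,w,h=cv2.boundingRect(ct); sat=im[...,0]-im[...,1]; L=[];Rt=[]
    for v in range(y+6,y+h-12):
        row=sat[v,x-6:x+w+8]; on=np.where(row>28)[0]
        if len(on)<8: continue
        i=on[0]
        if 0<i: f=(28-row[i-1])/(row[i]-row[i-1]); L.append((x-6+i-1+f,v))
        j=on[-1]
        if j+1<len(row): f=(row[j]-28)/(row[j]-row[j+1]); Rt.append((x-6+j+f,v))
    for nm,A,off in(('L',L,.028),('R',Rt,-.028)):
        A=np.array(A); k=cv2.fitLine(A.astype(np.float32),cv2.DIST_HUBER,0,.01,.01).ravel()
        d=abs((A[:,0]-k[2])*k[1]-(A[:,1]-k[3])*k[0]); A=A[d<1.5]
        P=plane(b,A,off); k=cv2.fitLine(P[:,[0,2]].astype(np.float32),cv2.DIST_HUBER,0,.01,.01).ravel()
        print(nm,len(A),A[0].round(),A[-1].round(),'lean',np.degrees(np.arctan(k[0]/k[1])).round(1),'x at z=0',(k[2]-k[3]*k[0]/k[1]).round(1))
E
python3 -c "
from h import *
lean3();Ty()"
python3 -m crank '[[[0,0,0,0,-1],[0,0,1,0,-1],[0,0,1,0,-1]]]' 4
python3 -c "
from h import *
lean3();Ty();st()"
```

```text
L 38 [344. 231.] [327. 272.] lean 16.6 x at z=0 -0.7
R 15 [354. 234.] [369. 270.] lean -23.2 x at z=0 -0.6
Ttool [-0.025 -0.793 -0.054] Ftool [-2.5 -0.1 -2.9] w 0.0563
time: 22.65
ee_pos: [0.6312, -0.2264, 0.1471]
eef_rot: [-0.076, 0.997, -0.0, 0.0]
ft_force: [3.4, -0.2, 3.3]
width: 0.056
grip_force: 4.0
L 38 [344. 232.] [328. 273.] lean 16.9 x at z=0 -1.0
R 14 [354. 235.] [369. 269.] lean -23.9 x at z=0 -1.9
Ttool [-0.014 -0.876  0.011] Ftool [-2.8  0.1 -4.9] w 0.0559
22.7 [ 0.6312 -0.2264  0.1471] F [2.79 0.56 4.85] T [ 0.146 -0.864 -0.011] w 0.0559 g 4.0
```

```bash
python3 -m crank '[[[-1,0,-1,0,-1],[-1.5,0,-1.5,0,-1],[-1.5,0,-1.5,0,-1],[-1.5,0,-1.5,0,-1]]]' 3
python3 -c "
from h import *
lean3();Ty();st()"
python3 -m crank '[[[-1.5,0,0,0,-1],[-1.5,0,0,0,-1],[-1.5,0,0,0,-1]]]' 3
python3 -c "
from h import *
lean3();Ty();st()"
```

```text
time: 23.1
ee_pos: [0.6318, -0.2262, 0.1476]
eef_rot: [-0.076, 0.997, 0.0, -0.001]
ft_force: [-0.2, -0.8, -4.9]
width: 0.0561
grip_force: 3.0
L 37 [344. 232.] [328. 273.] lean 16.7 x at z=0 -0.7
R 15 [354. 234.] [369. 270.] lean -23.1 x at z=0 -0.9
Ttool [ 0.011 -0.085  0.046] Ftool [-0.4 -0.7  5.4] w 0.0561
23.15 [ 0.6319 -0.2262  0.1478] F [ 0.52 -0.61 -5.45] T [ 0.002 -0.086 -0.046] w 0.0561 g 3.0
time: 23.45
ee_pos: [0.6328, -0.2262, 0.1481]
eef_rot: [-0.076, 0.997, 0.0, -0.002]
ft_force: [-6.5, 0.3, -3.3]
width: 0.0561
grip_force: 3.0
L 38 [345. 231.] [328. 272.] lean 17.7 x at z=0 -1.3
R 15 [355. 234.] [369. 270.] lean -22.5 x at z=0 -0.8
Ttool [-0.259  0.791 -0.23 ] Ftool [6.9 0.3 2.4] w 0.0555
23.5 [ 0.6328 -0.2262  0.1481] F [-6.88 -0.74 -2.39] T [0.137 0.821 0.229] w 0.0555 g 3.0
```

That last 1.5 mm probably touched the lamp (7 N). I'll step back to the neutral spot, ease down a little and open.

```bash
python3 -m crank '[[[1.5,0,0.5,0,-1],[1.5,0,0.5,0,-1],[1.5,0,0.5,0,-1]]]' 3
python3 -c "
from h import *
lean3();Ty()"
python3 -m crank '[[[0.5,0,0,0,-0.2],[0.5,0,0,0,0.2],[0.5,0,0,0,0.6],[0.5,0,0,0,1],[0.5,0,0,0,1],[0.5,0,0,0,1],[0.5,0,0,0,1]]]'
python3 -c "
from h import *
lean3();Ty();st()"
```

```text
time: 23.8
ee_pos: [0.6327, -0.2261, 0.1481]
eef_rot: [-0.076, 0.997, -0.0, 0.0]
ft_force: [-0.4, 0.7, -2.5]
width: 0.0556
grip_force: 3.0
L 37 [344. 232.] [328. 272.] lean 17.6 x at z=0 -1.2
R 14 [355. 234.] [369. 270.] lean -22.5 x at z=0 -0.7
Ttool [ 0.008 -0.043  0.034] Ftool [ 0.1 -1.   3.7] w 0.0559
time: 24.55
ee_pos: [0.6322, -0.2262, 0.1482]
eef_rot: [-0.076, 0.997, -0.0, 0.0]
ft_force: [0.3, 0.1, 0.8]
width: 0.0843
grip_force: 0.0
L 42 [346. 227.] [327. 272.] lean 17.4 x at z=0 -0.9
R 18 [356. 227.] [368. 271.] lean -20.8 x at z=0 -1.1
Ttool [-0.105 -0.117  0.027] Ftool [0.3 0.1 0.2] w 0.0853
24.6 [ 0.6321 -0.2262  0.1481] F [-0.3   0.02 -0.23] T [ 0.122 -0.1   -0.027] w 0.0853 g 0.0
```

It stands by itself at 17.4° with the gripper open and no force. I'll withdraw uphill and check where the base sits on the pad.

```bash
python3 -m crank '[[[10,0,0,0,1],[25,0,-5,0,1],[45,0,-20,0,1],[70,0,-30,0,1],[100,0,-40,0,1],[130,0,-50,0,1],[130,0,-50,0,1]]]'
cat >> h.py <<'E'
def onslope(c,u,v):
    e,d=ray(c,u,v); n=np.array([*(SX*np.sin(np.radians(17))),np.cos(np.radians(17))]); o=np.array([*S0,.04])
    p=e+d*((o-e)@n)/(d@n); q=p[:2]-S0; return np.round([(q@SX)/np.cos(np.radians(17))*1000,(q@SYv)*1000],1)
E
python3 - <<'E'
from h import *
st()
b=cam('side'); im=b['image'].astype(int)
# pad (dark neutral) polygon and pink polygon
x0,y0,x1,y1=290,200,420,350
hsv=cv2.cvtColor(b['image'],cv2.COLOR_RGB2HSV)
pink=((im[...,0]-im[...,1]>28)&(im[...,2]-im[...,1]>0)); dark=(im.max(2)<95)&~pink
for nm,m in(('pink',pink),('dark',dark)):
    k=np.zeros(m.shape,np.uint8); k[y0:y1,x0:x1]=m[y0:y1,x0:x1]*255
    if nm=='pink': k=cv2.morphologyEx(k,cv2.MORPH_CLOSE,np.ones((9,9)))
    for ct in sorted(cv2.findContours(k,0,1)[0],key=cv2.contourArea)[-2:]:
        ap=cv2.approxPolyDP(ct,2,True)[:,0]; print(nm,[(p.tolist(),onslope(b,*p).tolist()) for p in ap])
for p in [(-45,-50),(45,-50),(45,50),(-45,50)]:
    a=p[0]*np.cos(np.radians(17))/1000; print('pad pred',p,proj(b,[*stand(a,p[1]/1000),.04-a*.3057]).round())
t=cam('top'); im=t['image'].astype(int); m=((im[...,0]-im[...,1]>28)&(im[...,2]-im[...,1]>0)).astype(np.uint8)*255
k=np.zeros_like(m);k[90:200,300:410]=m[90:200,300:410]; ct=max(cv2.findContours(k,0,1)[0],key=cv2.contourArea); ap=cv2.approxPolyDP(ct,2,True)[:,0]
print('top',ap.tolist(),[onslope(t,*p).tolist() for p in ap])
E
```

```text
time: 25.3
ee_pos: [0.5005, -0.2479, 0.1994]
eef_rot: [-0.074, 0.997, -0.002, -0.0]
ft_force: [-0.6, -1.1, 1.0]
width: 0.0872
grip_force: 0.0
25.3 [ 0.5005 -0.2479  0.1994] F [-0.61 -1.13  0.97] T [ 0.081 -0.188 -0.002] w 0.0872 g 0.0
pink [([375, 203], [227.9, 225.2]), ([357, 204], [167.8, 224.2]), ([355, 214], [134.7, 186.1]), ([350, 218], [110.3, 172.7]), ([330, 267], [-34.0, 33.2]), ([327, 268], [-42.0, 31.7]), ([342, 291], [-44.1, -26.2]), ([359, 287], [-2.7, -23.7]), ([359, 281], [7.0, -10.1]), ([363, 280], [17.4, -9.3]), ([388, 235], [175.0, 105.2]), ([388, 228], [194.0, 128.4]), ([394, 223], [226.5, 144.2])]
dark [([387, 295], [44.5, -51.9]), ([369, 272], [45.0, 7.6]), ([358, 289], [-8.0, -27.7]), ([343, 292], [-43.4, -28.7]), ([349, 301], [-43.9, -49.7])]
dark [([290, 200], [-14.8, 249.6]), ([291, 268], [-116.8, 42.8]), ([296, 269], [-107.9, 38.9]), ([342, 347], [-111.6, -129.3]), ([347, 347], [-103.2, -131.3]), ([341, 342], [-108.1, -121.0]), ([296, 269], [-107.9, 38.9]), ([305, 265], [-84.3, 45.9]), ([308, 251], [-58.0, 81.2]), ([339, 241], [31.5, 100.9]), ([338, 234], [42.8, 122.4]), ([345, 228], [73.5, 139.8]), ([353, 208], [144.6, 209.1]), ([322, 208], [55.4, 214.6]), ([318, 200], [62.3, 246.0])]
pad pred (-45, -50) [349. 301.]
pad pred (45, -50) [387. 294.]
pad pred (45, 50) [357. 257.]
pad pred (-45, 50) [321. 261.]
top [[349, 111], [345, 136], [350, 147], [369, 142], [377, 114], [356, 121]] [[79.0, -24.1], [5.2, 17.8], [-30.9, 19.0], [-32.1, -32.8], [45.0, -90.3], [41.4, -28.3]]
```

The pad outline matches my prediction within 1 px. The base covers -44 to about -1 mm along the slope and -27 to +30 mm across, so it's all on the 90 x 100 mm pad. I'll back off, confirm it stays still and hand in.

```bash
python3 -m crank '[[[20,0,-20,0,1],[30,0,-40,0,1],[30,0,-40,0,1],[30,0,-40,0,1],[30,0,-40,0,1]]]'
python3 - <<'E'
from h import *
b=cam('side'); im=b['image'].astype(int); pink=((im[...,0]-im[...,1]>28)&(im[...,2]-im[...,1]>0)).astype(np.uint8)*255
k=np.zeros_like(pink); k[200:350,290:420]=pink[200:350,290:420]; k=cv2.morphologyEx(k,cv2.MORPH_CLOSE,np.ones((9,9)))
print(cv2.approxPolyDP(max(cv2.findContours(k,0,1)[0],key=cv2.contourArea),2,True)[:,0].tolist())
print('jar px',proj(b,[.451,-.012,.06]).round(),im[218,233],'compact',proj(b,[.695,-.025,.014]).round(),im[218,338])
print(r.close_job())
E
```

```text
time: 25.9
ee_pos: [0.4742, -0.2497, 0.237]
eef_rot: [-0.076, 0.997, 0.001, -0.0]
ft_force: [0.1, 1.4, -0.3]
width: 0.0872
grip_force: 0.0
[[375, 203], [357, 204], [355, 214], [351, 216], [330, 267], [327, 268], [342, 291], [359, 287], [359, 281], [363, 280], [388, 234], [388, 228], [394, 223]]
jar px [231. 215.] [218 209 204] compact [336. 215.] [37 33 34]
the job is handed in; nothing more can be done
None
```

The job is handed in: the pink case stands by itself on its heavy end, its base wholly on the dark pad but about 22 mm uphill of its centre; the jar and compact look unmoved, and the gripper probably brushed the lamp at about 7 N (limit 40 N).

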